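Close the food processor and hold its dial on pulse

TASK

Put the lid on the food processor's bowl, setting it down rather than dropping it, so that it sits flat and fully home with its tongue in the slot of the motor housing. Only then turn the dial clockwise past its first and second clicks to the third, the pulse position, and keep holding it there: the dial springs back to off when let go, so finish while still holding it on pulse. Leave the pepper mill, salt shaker, lemon and tumbler where they stand.

Things in the scene. Friction and masses are not known exactly. Their poses are not given: they have to be found in the camera images.
- processor: white food processor, fixed, 160 deep (x) x 310 mm wide (y); origin: centre of its underside, z up. Clear open bowl at its +y end, axis at y = +65 mm, rim 110 mm high, 120 mm wide outside, 112 inside, handle beyond it. Motor housing (122 x 116 mm, 122 mm high) centred at y = -87 mm, dial on top. Between them two cheeks, 124 mm high, with the slot for the lid's tongue between them
- bowl_mouth (a point): centre of the bowl's mouth at rim height (110 mm above the counter); axes as the processor's. The lid's plate rests on this rim
- lock_slot (a point): middle of the slot for the lid's tongue, at rim height, 77 mm from the bowl's axis toward the processor's -y. The slot is open upward and toward the bowl, 24 mm wide (along the processor's x), 10 mm deep below rim height
- lid_grip (a point): the loose lid, right side up on the counter: point on its axis in its black grip bar, 22 mm above the underside of its plate (31 mm above the counter at the start). The bar is 20 mm thick (lid's x), 62 mm long (lid's y) and rises from the plate's top (6 mm above the plate's underside) to 38 mm above the underside. Lid 0.11 to 0.18 kg; z up, -y toward the tongue
- lid_rim (a point): on the lid's axis at the underside of its plate (white disc, 132 mm wide, 6 mm thick); axes as the lid's. Below it a round plug, 107 mm wide, 9 mm deep, foot bevelled, enters the bowl. Lid home: this point at bowl_mouth, plate flat on the rim, the lid's axes along the processor's
- lid_tongue (a point): on the lid's white locking tongue, at the height of the plate's underside, 77 mm from the lid's axis toward its -y. The tongue is 16 mm wide, ends 86 mm from the axis and reaches 5 mm below the plate's underside. Lid home: this point at lock_slot
- dial (a joint): turn of the dial, rad: 0 = off, grows clockwise seen from above; first click at 0.42, second at 0.84, third (pulse) at 1.26, stop at 1.40. Let go, it springs back to off from anywhere. Return torque 0.05 N m at off, rising to 0.17 at the third click; each click takes up to 0.07 N m more just before it
- dial_grip (a point): on the dial's upright axis in its black grip bar, 145 mm above the counter; x along the bar to its white pointer line, z up, turns with the dial. Bar 46 mm long (x), 12 thick (y), top 13 mm above this point. The top of its round skirt (48 mm wide) is 13 mm below this point, the housing's top 23 mm below. At off x points 0.63 rad counter-clockwise of the processor's x
- pepper_mill: brown wooden pepper mill, 58 mm wide, 150 mm high, a bystander; origin at the centre of its underside. Not to be shifted
- salt_shaker: glass salt shaker, 44 mm wide, 90 mm high, a bystander; origin at the centre of its underside. Not to be shifted
- lemon: yellow lemon, 78 x 55 x 56 mm, a bystander; origin at the centre of its underside. Not to be shifted
- tumbler: drinking glass, 80 mm wide, 100 mm high, a bystander; origin at the centre of its underside. Not to be shifted
There are look-alikes about, which are no part of the job. What is shaped like the part that bears lid_grip but blue is not meant.

How it is judged:
By the outcome, as a careful person would: the job done as asked, in the order asked, and still so for the second after the job is handed in, while the arm keeps its last pose, push and grip.
It also fails if it takes over 61 s, if anything falls off the work surface, if the arm or the gripper's body presses on something with over 40 N, if the wrist force passes 120 N, or if a joint passes its speed limit or range.

ROBOT

A 6-joint arm with a two-finger parallel gripper is mounted at the origin on the work surface; the furniture and walls round the work are solid. World frame = base frame: x ahead of the robot, y to its left, z up, the work surface at z = 0. Lengths are in mm, angles in degrees, forces in N, time in s.
With the tool pointing down it reaches from about 300 to 850 mm from the base axis. Payload 4.2 kg.
Tool frame: the origin (TCP) lies at the very end of the fingers, on their centre line; the grasp point (between the pads) lies 19 mm behind it (env.grasp_offset is the distance from the TCP to the grasp point, in mm); z points along the fingers, y is the line along which they close (so a half turn about z gives the same grasp; the last joint's range is limited). The gripper opens to 91 mm and grips with 3 to 60 N. Pads are 32 mm wide; open, the fingers measure 118 mm over their backs; the gripper's body (76 mm by 178 mm) begins 60 mm behind the grasp point.
Start: joints at [-67.781, 18.312, 89.639, -0, 72.044, -1.146], TCP at [228.044, -527.863, 213.976] pointing down, gripper open.
Joint ranges: [-177.97, 177.97], [-48.28, 115.42], [12.27, 149.76], [-77.06, 257.06], [2.81, 150.46], [-146.56, 146.56]. Speed limits (degrees/s): [147.25, 147.25, 180, 180, 180, 180].

INTERFACE

Orientations are given as [roll, pitch, yaw] about the fixed x, y, z axes, in that order (R = Rz(yaw) Ry(pitch) Rx(roll)).
In Python, from workcell import env, eyes gives the robot as it stands.
- The arm moves only by the tool send_rows, never from a script. Its arguments are lists of equal length, an entry for each row: "grip": the opening, from -1 (shut) to 1 (fully open), so that 0 is half open; "xyz": the shift along the world's x, y, z in m, a list of three; "yaw": the turn about the world's z in degrees. A call has 1 to 8 rows; each row is the pose to reach, as a shift and turn from the pose commanded when the call began; what a row does not reach only later rows make up. A row lasts 1/12 s, in which the tool goes at most 41.7 mm and 7.16 degrees, less where a joint would pass 70% of its speed; a pose out of reach is approached as far as the arm can. A call with a gripper value outside its range is refused whole. The fingers move at their own pace and stop on an object; "grip_force" is the grip in N (left out, the last holds). Time passes only in rows, so rows that repeat a pose let the fingers close. It gives the time, the measured TCP pose, the force, the opening and the grip force at its end, in the units of the state.
- env.state(): the state, without advancing time (a new reading comes with each control period).
- eyes.grab_frame(name): name is "side" or "top"; returns a dict with "frame" (384x512x3 uint8, red, green, blue), "fx", "fy", "cx", "cy" (pixels), "pose" (4x4, takes a point from camera to world coordinates). Camera axes: x right, y down, z forward; pixel columns grow to the right and rows downward; lengths in mm; the calibration is good to about 2 mm. A picture is of the moment at which its call begins. There is no depth.
- env.job_done(): hands the job in; it is judged then, once.
The state is a dict: "time_s": time; "qpos": joint angles; "qvel": joint speeds; "effort": joint torques, N m; "ee_pos": TCP position; "ee_rot": TCP orientation; "force": force on the tool from outside, world axes, zero at the start; "torque": the same for the moment, N m; "gripper_width": finger opening in mm; "gripper_force": force on a finger pad.
Only numpy, scipy, OpenCV 4.12 (cv2) and the standard library are available. Lean on these libraries where they do the work, as an engineer would, in place of code of your own. Each camera call takes 0.05 s, during which the arm holds its last target. There are 200 camera calls.

## Working session

There is one attempt and no reset: what is moved stays moved. The work goes in short steps, Python scripts to look and compute and a tool call to move; the robot and the scene stay as the last step left them, time stands still between calls to the robot, and variables do not carry over. Pictures are saved under pics/ and viewed, at most 10 in all, crops included, and the job is handed in when it is done.

Besides the shell and the picture viewer there is one more tool, called after ">>>" as name(argument=value, ...) on one line, values as JSON. send_rows: Moves the arm, as the interface text tells. Its arguments: {"type":"object","properties":{"grip":{"type":"array"},"xyz":{"type":"array"},"yaw":{"type":"array"},"grip_force":{"type":"number"}},"required":["grip","xyz","yaw"]}

```bash
mkdir -p pics; ls; python3 - <<'E'
from workcell import env, eyes
import cv2, numpy as np, pickle
fr={}
for n in("top","side"):
    f=eyes.grab_frame(n); fr[n]=f
    cv2.imwrite(f"pics/{n}0.png",f["frame"][:,:,::-1])
    print(n,f["fx"],f["fy"],f["cx"],f["cy"],np.round(f["pose"],3).tolist())
pickle.dump(fr,open("f0.pkl","wb"))
print(env.state(), env.grasp_offset)
E
```

```text
pics
top 444.76004497949816 444.76004497949816 249.7324985307048 184.8241056401984 [[-0.007, -0.997, 0.074, 389.801], [-1.0, 0.007, 0.001, -1.743], [-0.002, -0.074, -0.997, 1429.802], [0.0, 0.0, 0.0, 1.0]]
side 425.0781415317726 425.0781415317726 263.47584652462166 193.59652596065504 [[1.0, -0.017, -0.01, 533.601], [-0.001, -0.544, 0.839, -1187.187], [-0.02, -0.839, -0.544, 889.448], [0.0, 0.0, 0.0, 1.0]]
{'time_s': 0.1, 'qpos': array([-6.77811343e+01,  1.83488442e+01,  8.97013456e+01,  9.34568287e-05,
        7.20409605e+01, -1.14763940e+00]), 'qvel': array([-0.00798647,  0.02010442, -0.18583451,  0.03935504, -0.0821351 ,
       -0.03727189]), 'effort': array([ 1.82205617e-04, -4.13332272e+01, -2.32509148e+01,  7.28800683e-02,
        4.21764760e-02, -7.70061229e-05]), 'ee_pos': array([ 227.86663766, -527.43208358,  213.18257196]), 'ee_rot': array([-1.79908870e+02, -1.91446630e-03,  2.33664747e+01]), 'force': array([-0.24096233, -0.00068413, -0.42497914]), 'torque': array([ 0.04256581,  0.01949861, -0.02783779]), 'gripper_force': 0.0, 'gripper_width': 91.3145592098389} 18.8
```

View pics/top0.png

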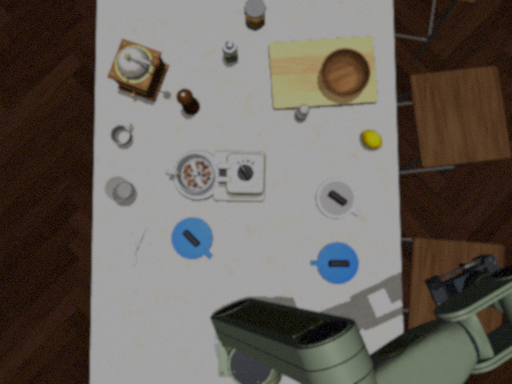

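View pics/side0.png

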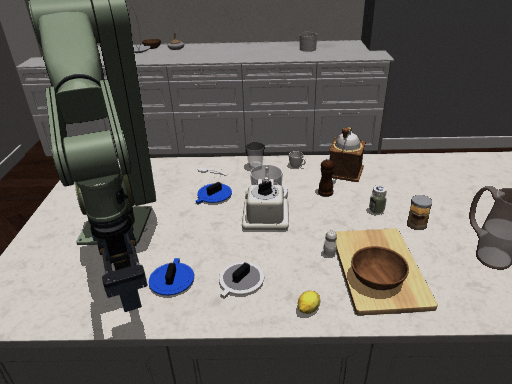

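Top view: the lid candidates are blue disc (192,238), blue disc (338,263) and white disc (336,199). In the side view they are at (214,193), (172,278) and (241,278). I choose the white one by the description. The bowl is at about (197,175) and the dial at about (246,173). Close crop next, to check the choice.

```bash
python3 - <<'E'
import cv2, numpy as np, pickle
fr=pickle.load(open("f0.pkl","rb"))
t=fr["top"]["frame"][:,:,::-1]; s=fr["side"]["frame"][:,:,::-1]
r=lambda im,x,y,w,h,k:cv2.resize(im[y:y+h,x:x+w],None,fx=k,fy=k,interpolation=cv2.INTER_CUBIC)
a=r(t,160,140,120,70,3.3);b=r(t,310,170,60,60,3.85);
c=r(s,235,155,70,75,4.); d=r(s,210,255,65,45,4.)
W=np.zeros((600,800,3),np.uint8)
for im,(y,x) in((a,(0,0)),(b,(0,420)),(c,(260,0)),(d,(260,400))):W[y:y+im.shape[0],x:x+im.shape[1]]=im
cv2.imwrite("pics/crop0.png",W)
E
```

```text
(no output)
```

View pics/crop0.png

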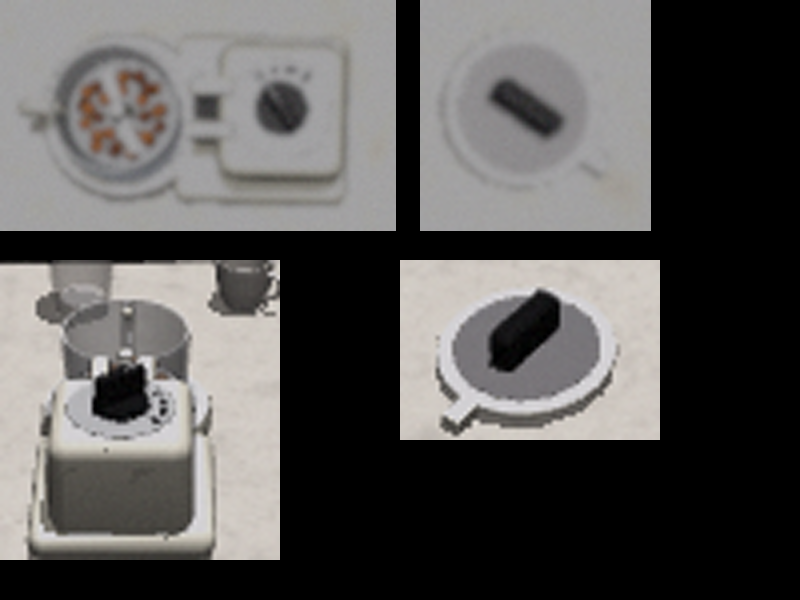

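The crop confirms it. The white lid is right side up with its black bar, and its tongue points to about (357,214) in the top view. The bowl is at left, with the dark slot at about (223,172) and the dial at about (245,173). Now I'll measure, averaging frames.

```bash
cat > h.py <<'E'
import cv2, numpy as np
from workcell import env, eyes
def avg(n,k=6):
    fs=[eyes.grab_frame(n) for _ in range(k)]
    f=fs[0]; f["im"]=np.mean([g["frame"].astype(float) for g in fs],0); f["n"]=n; return f
def ray(f,u,v):
    d=f["pose"][:3,:3]@np.array([(u-f["cx"])/f["fx"],(v-f["cy"])/f["fy"],1]); return f["pose"][:3,3],d
def onz(f,u,v,z):
    o,d=ray(f,u,v); return o+d*(z-o[2])/d[2]
def tri(f,p,g,q):
    o1,d1=ray(f,*p);o2,d2=ray(g,*q)
    s=np.linalg.lstsq(np.c_[d1,-d2],o2-o1,rcond=None)[0]
    a,b=o1+s[0]*d1,o2+s[1]*d2; return (a+b)/2,np.linalg.norm(a-b)
def proj(f,p):
    c=f["pose"][:3,:3].T@(np.array(p,float)-f["pose"][:3,3]); return np.array([f["fx"]*c[0]/c[2]+f["cx"],f["fy"]*c[1]/c[2]+f["cy"]])
def blob(f,box,fn,K=4,pick=None):
    """largest blob of fn(im) in box (x0,y0,x1,y1), upscaled K; centroid, contour in full pixels"""
    x0,y0,x1,y1=box; c=cv2.resize(f["im"][y0:y1,x0:x1],None,fx=K,fy=K,interpolation=cv2.INTER_CUBIC)
    m=fn(c).astype(np.uint8); cs,_=cv2.findContours(m,cv2.RETR_EXTERNAL,cv2.CHAIN_APPROX_NONE)
    c=max(cs,key=cv2.contourArea); P=(c[:,0,:].astype(np.float32)+.5)/K-.5+np.array([x0,y0],np.float32)
    M=cv2.moments(P.reshape(-1,1,2)); return np.array([M["m10"]/M["m00"],M["m01"]/M["m00"]]),P.astype(np.float32)
def onzs(f,P,z): return np.array([onz(f,u,v,z)[:2] for u,v in P],np.float32)
E
python3 - <<'E'
from h import *
import pickle
T=avg("top");S=avg("side");pickle.dump((T,S),open("a0.pkl","wb"))
g=lambda i:i.mean(2)
dark=lambda th:(lambda c:g(c)<th)
# lid bar
bt,Pt=blob(T,(318,180,356,220),dark(75)); bs,Ps=blob(S,(222,255,262,290),dark(60))
print("lid bar tri",tri(T,bt,S,bs),"onz31",onz(T,*bt,31),onz(S,*bs,31))
for z in(31,47):
    r=cv2.minAreaRect(onzs(T,Pt,z));print("bar rect",z,r)
# lid grey disc
gt,Pg=blob(T,(305,170,372,228),lambda c:g(c)<np.percentile(g(c),99)*0+158)
r=cv2.fitEllipse(onzs(T,cv2.convexHull(Pg)[:,0],15));print("grey disc",r)
# dial
dt,Pd=blob(T,(232,160,258,188),dark(95));ds,Pds=blob(S,(253,175,278,202),dark(60))
print("dial tri",tri(T,dt,S,ds),"onz",onz(T,*dt,135), cv2.fitEllipse(onzs(T,Pd,132)))
# slot
st,_=blob(T,(215,162,230,182),dark(95));print("slot",st,onz(T,*st,105))
for y in(160,168,175,182):print(y,np.round(g(T["im"])[y,165:270]).astype(int).tolist())
print("lid row199",np.round(g(T["im"])[199,308:372]).astype(int).tolist())
E
```

```text
lid bar tri (array([ 450.44820121, -274.95958041,   26.74329234]), np.float64(0.389403939596406)) onz31 [ 450.45725027 -274.10992594   31.        ] [ 450.66639348 -279.48655429   31.        ]
bar rect 31 ((450.4224548339844, -274.2816162109375), (60.12764358520508, 22.19289207458496), 53.790611267089844)
bar rect 47 ((449.72906494140625, -271.16424560546875), (59.43985366821289, 21.939035415649414), 53.790611267089844)
grey disc ((449.1982421875, -266.1773376464844), (127.96530151367188, 135.5755157470703), 98.19190216064453)
dial tri (array([522.82328406,  14.15763836, 132.79627201]), np.float64(1.7615727265951653)) onz [521.71574482  14.06587582 135.        ] ((522.0506591796875, 14.095513343811035), (42.44759750366211, 44.38917541503906), 113.47380065917969)
slot [222.37306492 171.93043071] [526.81243522  81.83595213 105.        ]
160 [162, 162, 162, 161, 162, 160, 160, 160, 162, 162, 162, 157, 154, 150, 143, 128, 111, 99, 94, 92, 94, 95, 101, 112, 126, 135, 141, 146, 147, 146, 141, 136, 128, 126, 133, 135, 131, 127, 128, 130, 124, 117, 116, 125, 141, 152, 157, 159, 161, 161, 161,
[... 1405 characters left out ...]
 107, 103, 100, 108, 123, 141, 154, 159, 157, 146, 125, 102, 86, 80, 92, 119, 137, 144, 141, 126, 109, 115, 138, 151, 152, 144, 125, 106, 94, 90, 89, 91, 92, 102, 120, 138, 149, 153, 155, 157, 158, 159, 161, 161, 162, 162, 162, 162, 161, 161, 159, 158, 156, 156, 156, 158, 159, 160, 161, 163, 161, 162, 162, 161, 161, 161, 161, 162, 162, 160, 152, 134, 126, 143, 157, 161, 162, 161]
lid row199 [161, 162, 162, 162, 162, 161, 153, 142, 145, 156, 158, 152, 145, 142, 142, 141, 142, 141, 141, 140, 138, 133, 126, 115, 98, 79, 58, 40, 34, 36, 43, 47, 48, 47, 47, 50, 61, 83, 105, 123, 133, 137, 138, 139, 141, 149, 156, 161, 162, 161, 161, 161, 162, 162, 162, 162, 162, 161, 162, 161, 161, 162, 161, 161]
```

```bash
python3 - <<'E'
from h import *
import pickle
T,S=pickle.load(open("a0.pkl","rb")); g=T["im"].mean(2)
# lid disc
for th in(147,150,152):
    c,P=blob(T,(312,175,360,222),lambda c:c.mean(2)<th); h=cv2.convexHull(P)[:,0]
    print("disc",th,cv2.fitEllipse(onzs(T,h,15)))
def dips(cols,lo,hi,vert=True):
    out=[]
    for c in cols:
        p=g[lo:hi,c] if vert else g[c,lo:hi]
        w=np.clip(p.max()-p-0.4*np.ptp(p),0,None); out.append((np.arange(lo,hi)*w).sum()/w.sum())
    return np.array(out)
# edge yaw: vertical boundary lines of housing/base (image rows ~ world -x)
def fit(name,cols,lo,hi,vert,z):
    d=dips(cols,lo,hi,vert); uv=np.c_[cols,d] if vert else np.c_[d,cols]
    W=onzs(T,uv,z); a=cv2.fitLine(W,cv2.DIST_HUBER,0,.01,.01).ravel()
    print(name,"angle",np.degrees(np.arctan2(a[1],a[0])).round(2),"mid",W.mean(0).round(1), np.round(d[::4],1))
fit("housing right",np.arange(157,190),259,270,False,60)
fit("base bottom",np.arange(220,258),195,205,True,5)
fit("housing bottom",np.arange(230,260),188,198,True,60)
fit("housing top",np.arange(232,260),146,155,True,60)
def ov(f,K,x0,y0,w,h,cx,cy,yaw):
    im=cv2.resize(f["im"][y0:y0+h,x0:x0+w],None,fx=K,fy=K,interpolation=cv2.INTER_CUBIC)
    im=np.clip((im-40)*1.9,0,255).astype(np.uint8)[:,:,::-1].copy() if f["n"]=="top" else im.clip(0,255).astype(np.uint8)[:,:,::-1].copy()
    R=np.array([[np.cos(yaw),-np.sin(yaw)],[np.sin(yaw),np.cos(yaw)]]); dc=np.array([cx,cy])
    def poly(pts,z,col):
        q=[(proj(f,[*(dc+R@np.array(p)),z])+.5-[x0,y0])*K for p in pts]
        cv2.polylines(im,[np.round(q).astype(int)],True,col,1)
    t=np.linspace(0,2*np.pi,60)
    poly([(60*np.cos(a),152+60*np.sin(a)) for a in t],110,(0,0,255))
    poly([(24*np.cos(a),24*np.sin(a)) for a in t],132,(0,255,0))
    poly([(-12,66),(12,66),(12,84),(-12,84)],110,(255,0,0))
    poly([(-61,-58),(61,-58),(61,58),(-61,58)],122,(255,255,0)); return im
a=ov(T,6,163,145,105,60,522.2,14.1,0); b=ov(S,5,240,160,55,45,522.2,14.1,0)
W=np.zeros((600,640,3),np.uint8);W[:360,:630]=a;W[365:365+225,:275]=b
cv2.imwrite("pics/ov.png",W)
E
```

```text
disc 147 ((451.1819763183594, -274.554931640625), (105.15957641601562, 106.2431411743164), 174.851806640625)
disc 150 ((451.21356201171875, -274.5006103515625), (107.3720932006836, 108.28810119628906), 174.50559997558594)
disc 152 ((451.2054443359375, -274.4591979980469), (108.85418701171875, 109.62464141845703), 176.6360321044922)
housing right angle -1.86 mid [527.3 -44. ] [264.2 264.3 264.2 264.1 263.9 263.8 263.8 263.7 263.4]
base bottom angle -84.55 mid [453.6  36.6] [200.  200.  199.4 197.7 197.  197.  196.8 196.9 196.5 196.6]
housing bottom angle 88.72 mid [462.9  16.6] [193.4 193.8 193.8 193.9 194.  194.  194.1 194. ]
housing top angle 87.67 mid [591.3  12.7] [152.2 152.3 152.3 152.8 152.8 152.9 152.7]
```

View pics/ov.png

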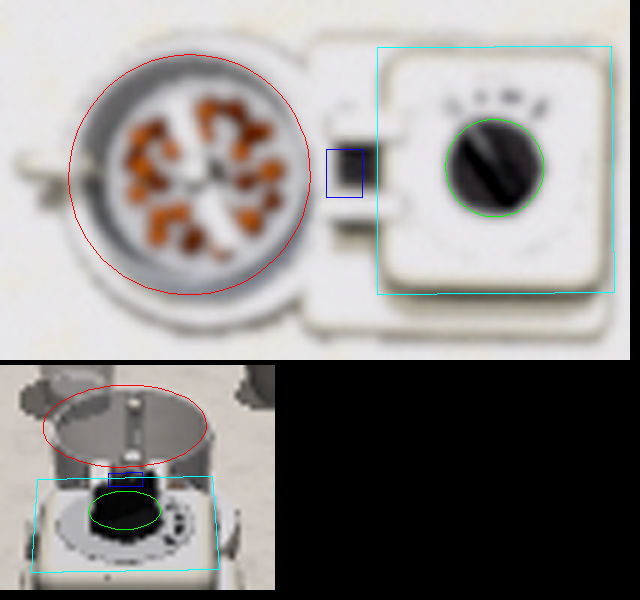

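The lid's centre is (451.2,-274.5): disc and bar agree at the right heights and sizes. The bar lies at 53.8° and the lid yaw is about -36°. The overlay shows the dial on its ring, with the processor turned about -2°. The bowl gets refined from the stored frames. Moving above the lid now.

>>> send_rows(grip=[1,1,1,1,1,1,1,1], xyz=[[0.028,0.031,-0.01],[0.056,0.062,-0.02],[0.084,0.093,-0.03],[0.112,0.124,-0.04],[0.14,0.156,-0.05],[0.168,0.187,-0.06],[0.196,0.22,-0.07],[0.223,0.2535,-0.084]], yaw=[4,8,12,16,20,24,28,30.4])

```text
time_s: 1.37
ee_pos: [443.7, -284.0, 134.5]
ee_rot: [179.9, -0.0, 53.9]
force: [0.8, -1.6, 0.0]
gripper_width: 91.4
gripper_force: 0.0
```

```bash
python3 - <<'E'
from h import *
import pickle
T,S=pickle.load(open("a0.pkl","rb"))
def z(f,x0,y0,w,h,K,cs,lo,gain):
    im=cv2.resize(f["im"][y0:y0+h,x0:x0+w],None,fx=K,fy=K,interpolation=cv2.INTER_CUBIC)
    im=np.clip((im-lo)*gain,0,255).astype(np.uint8)[:,:,::-1].copy(); raw=im.copy()
    t=np.linspace(0,2*np.pi,90)
    for (cx,cy,r,col) in cs:
        q=np.array([(proj(f,[cx+r*np.cos(a),cy+r*np.sin(a),110])+.5-[x0,y0])*K for a in t])
        cv2.polylines(im,[np.round(q).astype(int)],True,col,1)
    return np.hstack([raw,im])
cs=[(522,166,60,(0,0,255)),(527,166,60,(0,160,0))]
a=z(T,165,145,70,60,5.7,cs,60,2.3); b=z(S,243,160,48,30,8,cs,0,1.2)
W=np.zeros((590,800,3),np.uint8);W[:a.shape[0],:a.shape[1]]=a;W[345:345+b.shape[0],:b.shape[1]]=b
cv2.imwrite("pics/bowl.png",W)
E
```

```text
(no output)
```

View pics/bowl.png

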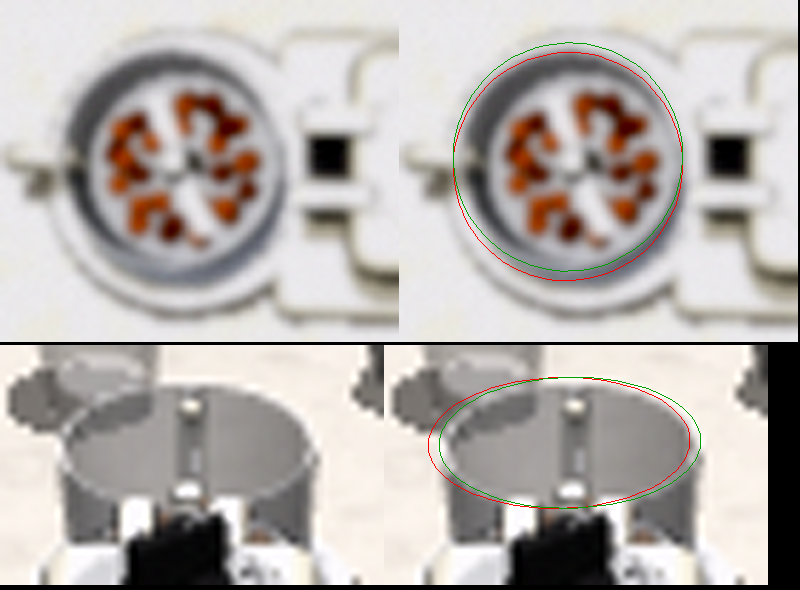

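Side view: the rim ellipse centre sits near crop x 187, which gives bowl x about 527. Top view: the inner rim edge (left 65, top 52) gives about (526.5,164.5). The estimate is bowl (526.8,164.8) with processor yaw about -1.7°. Descending on the lid bar.

>>> send_rows(grip=[1,1,1,1,1,1,1,1], xyz=[[0,0,-0.02],[0,0,-0.05],[0,0,-0.08],[0,0,-0.095],[0,0,-0.105],[0,0,-0.11],[0,0,-0.11],[0,0,-0.11]], yaw=[0,0,0,0,0,0,0,0])

```text
time_s: 2.03
ee_pos: [442.8, -285.8, 25.0]
ee_rot: [179.9, -0.0, 53.8]
force: [0.2, 1.0, 0.3]
gripper_width: 91.3
gripper_force: 0.0
```

```bash
python3 - <<'E'
from h import *
S=eyes.grab_frame("side");T=eyes.grab_frame("top")
k=lambda f,x,y,w,h,K:cv2.resize(f["frame"][y:y+h,x:x+w,::-1],None,fx=K,fy=K,interpolation=cv2.INTER_CUBIC)
a=k(S,200,225,90,80,4.4);b=k(T,300,160,90,80,4.4)
cv2.imwrite("pics/grasp.png",np.hstack([a,b]))
E
```

```text
(no output)
```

View pics/grasp.png

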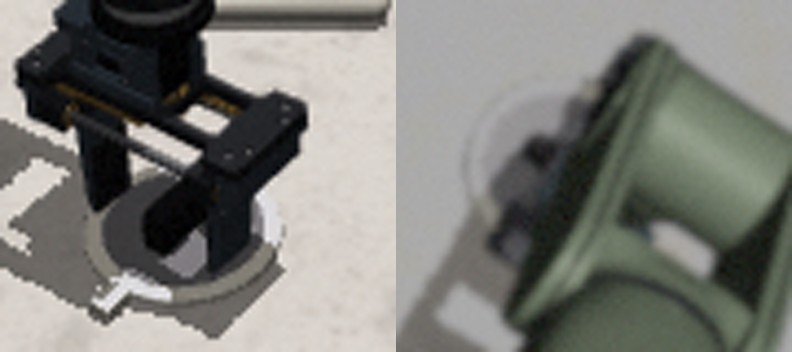

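The picture shows the open fingers either side of the bar, about 14 mm off along the bar because the last row was cut short. I'll correct that, lower a little and close.

>>> send_rows(grip=[1,1,1,1,1,1,1,1], xyz=[[0.004,0.0055,0],[0.0083,0.0113,0],[0.0083,0.0113,0],[0.0083,0.0113,-0.004],[0.0083,0.0113,-0.007],[0.0083,0.0113,-0.007],[0.0083,0.0113,-0.007],[0.0083,0.0113,-0.007]], yaw=[0,0,0,0,0,0,0,0])

```text
time_s: 2.8
ee_pos: [450.3, -274.1, 17.2]
ee_rot: [-180.0, 0.0, 53.8]
force: [0.4, -0.1, -0.3]
gripper_width: 91.3
gripper_force: 0.0
```

>>> send_rows(grip=[0.3,-0.2,-0.5,-0.8,-1,-1,-1,-1], xyz=[[0.0005,-0.0003,0.001],[0.0005,-0.0003,0.001],[0.0005,-0.0003,0.001],[0.0005,-0.0003,0.001],[0.0005,-0.0003,0.001],[0.0005,-0.0003,0.001],[0.0005,-0.0003,0.001],[0.0005,-0.0003,0.001]], yaw=[0,0,0,0,0,0,0,0], grip_force=25)

```text
time_s: 3.47
ee_pos: [450.9, -274.3, 18.3]
ee_rot: [180.0, -0.0, 53.8]
force: [0.2, 1.0, 0.8]
gripper_width: 40.8
gripper_force: 0.0
```

>>> send_rows(grip=[-1,-1,-1,-1,-1,-1,-1,-1], xyz=[[0,0,0],[0,0,0],[0,0,0],[0,0,0],[0,0,0],[0,0,0],[0,0,0],[0,0,0]], yaw=[0,0,0,0,0,0,0,0], grip_force=25)

```text
time_s: 4.13
ee_pos: [451.1, -274.3, 18.3]
ee_rot: [180.0, -0.0, 53.8]
force: [1.6, -0.2, -0.8]
gripper_width: 19.5
gripper_force: 25.0
```

Gripped: width 19.5 matches the 20 mm bar. Lifting and carrying.

>>> send_rows(grip=[-1,-1,-1,-1,-1,-1,-1,-1], xyz=[[0,0,0.015],[0,0,0.045],[0,0.01,0.08],[0.005,0.025,0.11],[0.01,0.045,0.14],[0.015,0.07,0.165],[0.02,0.1,0.18],[0.025,0.13,0.19]], yaw=[0,0,3,6,10,14,18,22])

```text
time_s: 4.8
ee_pos: [476.3, -143.4, 210.3]
ee_rot: [179.8, 0.0, 75.9]
force: [1.1, -0.3, -1.4]
gripper_width: 20.2
gripper_force: 25.0
```

>>> send_rows(grip=[-1,-1,-1,-1,-1,-1,-1,-1], xyz=[[0.006,0.036,0],[0.012,0.072,0],[0.018,0.108,0],[0.024,0.144,0],[0.03,0.18,0],[0.036,0.216,0],[0.042,0.252,0],[0.046,0.275,0]], yaw=[2,4,6,8,10,12,12.5,12.5])

```text
time_s: 5.47
ee_pos: [521.5, 133.9, 207.8]
ee_rot: [-179.9, -0.1, 88.4]
force: [0.3, -0.6, -1.6]
gripper_width: 19.8
gripper_force: 25.0
```

>>> send_rows(grip=[-1,-1,-1,-1,-1,-1,-1,-1], xyz=[[0.002,0.012,-0.005],[0.004,0.024,-0.015],[0.0055,0.032,-0.025],[0.0055,0.032,-0.04],[0.0055,0.032,-0.05],[0.0055,0.032,-0.057],[0.0055,0.032,-0.057],[0.0055,0.032,-0.057]], yaw=[0,0,0,0,0,0,0,0])

```text
time_s: 6.13
ee_pos: [527.3, 162.0, 150.9]
ee_rot: [-180.0, 0.0, 88.2]
force: [0.1, -0.4, -0.5]
gripper_width: 19.6
gripper_force: 25.0
```

```bash
python3 - <<'E'
from h import *
import pickle
T=avg("top",3);S=avg("side",4);st=env.state();print(st["ee_pos"],st["ee_rot"],st["force"]);pickle.dump((T,S),open("a1.pkl","wb"))
x,y,z=st["ee_pos"]; z0=z-9.3  # plate underside
def z_(f,x0,y0,w,h,K):
    im=cv2.resize(f["im"][y0:y0+h,x0:x0+w],None,fx=K,fy=K,interpolation=cv2.INTER_CUBIC).clip(0,255).astype(np.uint8)[:,:,::-1].copy(); raw=im.copy()
    t=np.linspace(0,2*np.pi,90)
    for (cx,cy,r,zz,col) in [(x,y,66,z0+6,(0,160,0)),(526.8,164.8,60,110,(0,0,255))]:
        q=np.array([(proj(f,[cx+r*np.cos(a),cy+r*np.sin(a),zz])+.5-[x0,y0])*K for a in t])
        cv2.polylines(im,[np.round(q).astype(int)],True,col,1)
    return np.hstack([raw,im])
a=z_(T,165,130,80,75,5);b=z_(S,243,140,50,44,8)[:,:800]
W=np.zeros((590,800,3),np.uint8);W[:240]=cv2.resize(a,(640,300))[:240].shape and 0
a=cv2.resize(a,(512,240));W[:240,:512]=a;b=b[:350];W[240:240+b.shape[0],:b.shape[1]]=b
cv2.imwrite("pics/over.png",W)
E
```

```text
[527.66490869 162.73445657 151.80186109] [ 1.79941187e+02 -1.71871468e-02  8.82597695e+01] [-0.08331863 -0.04390031 -1.30932922]
```

View pics/over.png

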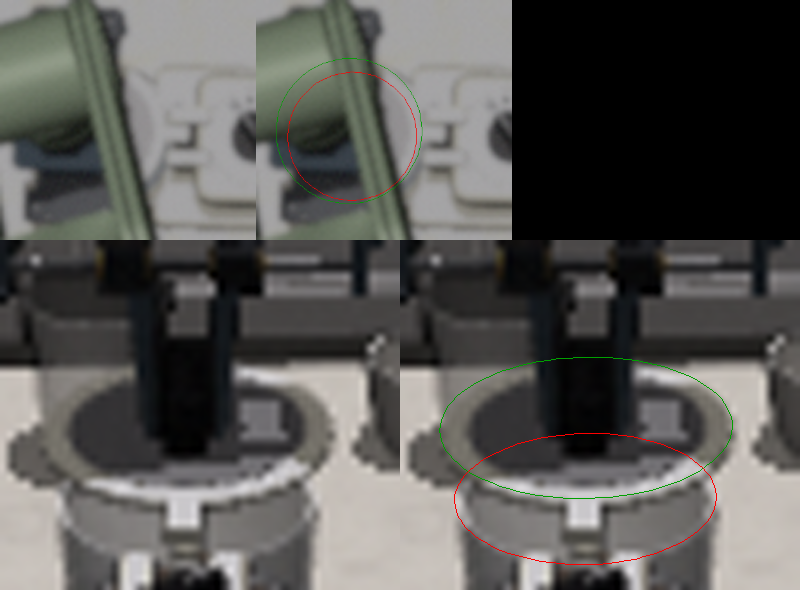

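Over the bowl, side view: lid extents 42..335 against bowl rim 60..316, so the centres (188.5 and 188) agree in x within about 0.5 mm. The tongue at 185 is in line with the cheek gap. I'll nudge y and lower to just above the rim.

>>> send_rows(grip=[-1,-1,-1,-1,-1,-1,-1,-1], xyz=[[0,0.001,0],[-0.0002,0.0022,-0.004],[-0.0002,0.0022,-0.008],[-0.0002,0.0022,-0.012],[-0.0002,0.0022,-0.016],[-0.0002,0.0022,-0.02],[-0.0002,0.0022,-0.02],[-0.0002,0.0022,-0.02]], yaw=[0,0,0,0,0,0,0,0])

```text
time_s: 7.15
ee_pos: [527.0, 164.9, 130.9]
ee_rot: [-180.0, 0.0, 88.3]
force: [0.1, 0.5, -1.1]
gripper_width: 20.1
gripper_force: 25.0
```

>>> send_rows(grip=[-1,-1,-1,-1,-1,-1,-1,-1], xyz=[[0,0,-0.001],[0,0,-0.002],[0,0,-0.003],[0,0,-0.004],[0,0,-0.005],[0,0,-0.006],[0,0,-0.006],[0,0,-0.006]], yaw=[0,0,0,0,0,0,0,0])

```text
time_s: 7.82
ee_pos: [527.3, 165.1, 125.2]
ee_rot: [180.0, -0.0, 88.3]
force: [0.3, 1.9, -1.8]
gripper_width: 19.8
gripper_force: 25.0
```

>>> send_rows(grip=[-1,-1,-1,-1,-1,-1,-1,-1], xyz=[[0,0,-0.001],[0,0,-0.002],[0,0,-0.003],[0,0,-0.004],[0,0,-0.0045],[0,0,-0.005],[0,0,-0.005],[0,0,-0.005]], yaw=[0,0,0,0,0,0,0,0])

```text
time_s: 8.48
ee_pos: [527.5, 165.3, 120.5]
ee_rot: [180.0, -0.0, 88.3]
force: [0.6, 3.4, 0.9]
gripper_width: 20.2
gripper_force: 25.0
```

>>> send_rows(grip=[-1,-1,-1,-1,-1,-1,-1,-1], xyz=[[0,0.0005,0],[0,0.001,0],[0,0.001,-0.0005],[0,0.001,-0.001],[0,0.001,-0.0015],[0,0.001,-0.002],[0,0.001,-0.002],[0,0.001,-0.002]], yaw=[0,0,0,0,0,0,0,0])

```text
time_s: 9.15
ee_pos: [527.1, 165.6, 119.5]
ee_rot: [180.0, 0.0, 88.3]
force: [-1.4, -0.5, 8.4]
gripper_width: 19.6
gripper_force: 25.0
```

The TCP is at 119.5, against 119.3 expected for home, and there is an upward reaction. A small extra press, then release.

>>> send_rows(grip=[-1,-1,-1,-1,-1,-1,-1,-1], xyz=[[0,0,-0.0005],[0,0,-0.001],[0,0,-0.001],[0,0,-0.001],[0,0,-0.001],[0,0,0],[0,0,0.001],[0,0,0.001]], yaw=[0,0,0,0,0,0,0,0])

```text
time_s: 9.82
ee_pos: [527.1, 165.6, 119.5]
ee_rot: [-180.0, 0.0, 88.3]
force: [-0.5, 0.1, 4.9]
gripper_width: 20.2
gripper_force: 25.0
```

>>> send_rows(grip=[-0.6,-0.4,-0.2,0,0.1,0.2,0.2,0.2], xyz=[[0,0,0],[0,0,0],[0,0,0],[0,0,0],[0,0,0],[0,0,0],[0,0,0],[0,0,0]], yaw=[0,0,0,0,0,0,0,0])

```text
time_s: 10.48
ee_pos: [527.2, 165.9, 119.2]
ee_rot: [-180.0, 0.0, 88.3]
force: [0.9, 0.4, -0.6]
gripper_width: 54.5
gripper_force: 0.0
```

>>> send_rows(grip=[0.2,0.2,0.2,0.2,0.2,0.2,0.2,0.2], xyz=[[0,0,0.01],[0,0,0.03],[0,0,0.05],[0,-0.01,0.075],[0,-0.035,0.09],[0,-0.065,0.095],[0,-0.1,0.095],[-0.003,-0.135,0.095]], yaw=[0,0,0,-7,-14,-21,-28,-35])

```text
time_s: 11.15
ee_pos: [524.9, 29.9, 215.9]
ee_rot: [179.9, -0.1, 53.0]
force: [0.2, -0.2, -0.2]
gripper_width: 54.7
gripper_force: 0.0
```

```bash
python3 - <<'E'
from h import *
S=avg("side",4)
x0,y0,w,h,K=240,140,60,60,9
im=cv2.resize(S["im"][y0:y0+h,x0:x0+w],None,fx=K,fy=K,interpolation=cv2.INTER_CUBIC).clip(0,255).astype(np.uint8)[:,:,::-1].copy()
t=np.linspace(0,2*np.pi,90)
for zz,c in((116,(0,160,0)),(110,(0,0,255))):
    q=np.array([(proj(S,[527.2+66*np.cos(a),165.7+66*np.sin(a),zz])+.5-[x0,y0])*K for a in t]);cv2.polylines(im,[np.round(q).astype(int)],True,c,1)
cv2.imwrite("pics/lid.png",im)
E
```

```text
(no output)
```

View pics/lid.png

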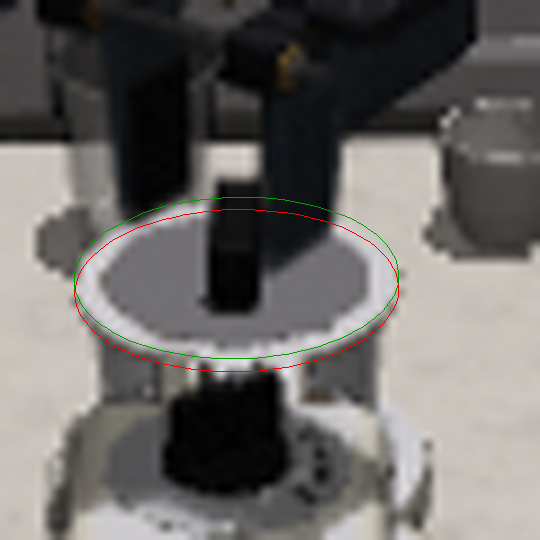

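The picture shows the lid plate on the predicted home outline (left 78, right 398), level, with the tongue going into the slot. Now the dial at about (522.5,13.9), bar yaw 34.4°.

>>> send_rows(grip=[0.2,0.2,0.2,0.2,0.2,0.2,0.2,0.2], xyz=[[-0.001,-0.008,0],[-0.002,-0.017,0],[-0.002,-0.017,0],[-0.002,-0.017,-0.01],[-0.002,-0.017,-0.025],[-0.002,-0.017,-0.04],[-0.002,-0.017,-0.05],[-0.002,-0.017,-0.05]], yaw=[-6,-12,-18.7,-18.7,-18.7,-18.7,-18.7,-18.7])

```text
time_s: 12.02
ee_pos: [520.6, 14.9, 161.7]
ee_rot: [-179.8, 0.2, 34.8]
force: [0.4, 1.0, 0.8]
gripper_width: 54.8
gripper_force: 0.0
```

>>> send_rows(grip=[0.2,0.2,0.2,0.2,0.2,0.2,0.2,0.2], xyz=[[0.001,0,0],[0.001,0,-0.005],[0.001,0,-0.01],[0.001,0,-0.015],[0.001,0,-0.02],[0.001,0,-0.024],[0.001,0,-0.024],[0.001,0,-0.024]], yaw=[0,0,0,0,0,0,0,0])

```text
time_s: 12.68
ee_pos: [523.1, 13.9, 140.0]
ee_rot: [-180.0, 0.0, 34.6]
force: [-0.3, -0.2, 0.7]
gripper_width: 54.8
gripper_force: 0.0
```

Good. Down 3.5 mm more, then close.

>>> send_rows(grip=[0.2,0.2,0.2,-0.2,-0.5,-0.8,-1,-1], xyz=[[-0.0005,0,-0.002],[-0.0005,0,-0.0035],[-0.0005,0,-0.0035],[-0.0005,0,-0.0035],[-0.0005,0,-0.0035],[-0.0005,0,-0.0035],[-0.0005,0,-0.0035],[-0.0005,0,-0.0035]], yaw=[0,0,0,0,0,0,0,0], grip_force=40)

```text
time_s: 13.35
ee_pos: [522.8, 13.9, 136.9]
ee_rot: [180.0, -0.0, 34.6]
force: [0.3, 0.0, 0.4]
gripper_width: 24.2
gripper_force: 0.0
```

>>> send_rows(grip=[-1,-1,-1,-1,-1,-1,-1,-1], xyz=[[0,0,0],[0,0,0],[0,0,0],[0,0,0],[0,0,0],[0,0,0],[0,0,0],[0,0,0]], yaw=[0,0,0,0,0,0,0,0], grip_force=40)

```text
time_s: 14.02
ee_pos: [523.1, 13.5, 136.8]
ee_rot: [179.9, -0.0, 34.6]
force: [0.5, -3.6, -1.4]
gripper_width: 11.9
gripper_force: 40.0
```

Gripped at 11.9 mm, which matches the 12 mm bar. Turning clockwise in steps.

>>> send_rows(grip=[-1,-1,-1,-1,-1,-1,-1,-1], xyz=[[0,0,0],[0,0,0],[0,0,0],[0,0,0],[0,0,0],[0,0,0],[0,0,0],[0,0,0]], yaw=[-4,-8,-12,-16,-20,-24,-28,-32])

```text
time_s: 14.68
ee_pos: [523.1, 13.3, 136.9]
ee_rot: [179.9, -0.0, 2.4]
force: [1.1, -4.5, -1.3]
gripper_width: 12.0
gripper_force: 40.0
```

>>> send_rows(grip=[-1,-1,-1,-1,-1,-1,-1,-1], xyz=[[0,0,0],[0,0,0],[0,0,0],[0,0,0],[0,0,0],[0,0,0],[0,0,0],[0,0,0]], yaw=[-4,-8,-12,-16,-20,-24,-28,-32])

```text
time_s: 15.35
ee_pos: [523.1, 13.2, 136.9]
ee_rot: [179.9, -0.1, -29.6]
force: [1.1, -5.6, -1.4]
gripper_width: 11.7
gripper_force: 40.0
```

>>> send_rows(grip=[-1,-1,-1,-1,-1,-1,-1,-1], xyz=[[0,0,0],[0,0,0],[0,0,0],[0,0,0],[0,0,0],[0,0,0],[0,0,0],[0,0,0]], yaw=[-3,-6,-9,-12,-12.5,-12.5,-12.5,-12.5])

```text
time_s: 16.02
ee_pos: [523.0, 13.1, 136.9]
ee_rot: [179.9, -0.1, -41.9]
force: [1.7, -4.9, -2.3]
gripper_width: 11.6
gripper_force: 40.0
```

```bash
python3 - <<'E'
from h import *
S=avg("side",3);T=avg("top",3);st=env.state();print(st["ee_rot"],st["torque"],st["force"],st["qpos"])
k=lambda f,x,y,w,h,K:cv2.resize(f["im"][y:y+h,x:x+w,::-1].clip(0,255).astype(np.uint8),None,fx=K,fy=K,interpolation=cv2.INTER_CUBIC)
a=k(S,235,140,70,80,5.6);b=k(T,190,130,70,80,5.6)
cv2.imwrite("pics/dial.png",np.hstack([a,b]))
E
```

```text
[ 1.79942997e+02 -9.80539387e-02 -4.18662813e+01] [-0.78359905 -0.34184434  0.21667835] [ 1.89998517 -3.66579226 -1.05599402] [ 2.43434039e-01  1.73005616e+01  1.03108070e+02 -1.25315403e-01
  5.95569095e+01  1.32173227e+02]
```

View pics/dial.png

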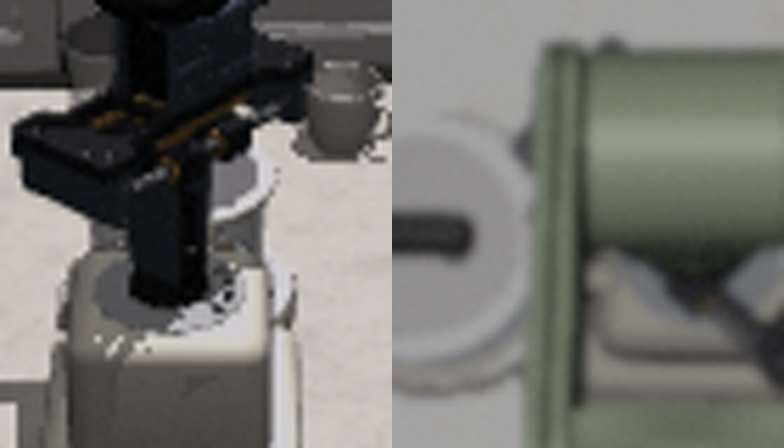

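The side view shows the gripper holding the dial bar and the lid still seated. I'll test the torque against angle in small steps, to be sure the third click has passed with no slip.

>>> send_rows(grip=[-1,-1,-1,-1], xyz=[[0,0,0],[0,0,0],[0,0,0],[0,0,0]], yaw=[-0.5,-1,-1,-1])

```text
time_s: 16.65
ee_pos: [523.0, 13.1, 136.9]
ee_rot: [179.9, -0.1, -42.9]
force: [2.8, -5.3, -0.4]
gripper_width: 11.8
gripper_force: 40.0
```

```bash
python3 - <<'E'
from h import *
t=[]
for _ in range(5): eyes.grab_frame("side"); s=env.state(); t.append(s["torque"][2])
print(np.round(t,3),s["ee_rot"][2],s["gripper_force"],s["force"])
E
```

```text
[0.167 0.087 0.181 0.157 0.159] -42.86476231245899 39.99956667423248 [ 1.68597397 -5.70801858 -0.23903459]
```

>>> send_rows(grip=[-1,-1,-1,-1,-1], xyz=[[0,0,0],[0,0,0],[0,0,0],[0,0,0],[0,0,0]], yaw=[-0.5,-1,-1.5,-1.5,-1.5])

```text
time_s: 17.32
ee_pos: [523.0, 13.1, 136.9]
ee_rot: [179.9, -0.1, -44.4]
force: [1.2, -5.6, -0.2]
gripper_width: 11.9
gripper_force: 40.0
```

```bash
python3 - <<'E'
from h import *
t=[]
for _ in range(5): eyes.grab_frame("side"); s=env.state(); t.append(s["torque"][2])
print(np.round(t,3),s["ee_rot"][2],s["gripper_force"],s["force"])
E
```

```text
[0.177 0.158 0.16  0.185 0.216] -44.3634765310783 39.999611377716064 [ 1.36756084 -5.30404154 -0.66960854]
```

The torque is about 0.17 N m at a 79° turn. That matches being past the third click: it is not climbing against the stop and not at the pre-click peak. Grip is steady, so I'm handing in while holding.

```bash
python3 -c "
from workcell import env
print(env.job_done())"
```

```text
the job is handed in; nothing more can be done
None
```

The lid is set down and home on the bowl with its tongue in the slot. The job was handed in at about 18 s with the dial still held about 79° clockwise, just past the third (pulse) click at 72° by wrist angle and torque. The bystanders were not touched.

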